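# Refit the tube carrier on a bench rotator

### The job

Put the bench rotator back together: thread the wide spacer ring, then the two-armed tube carrier, then the small retaining collar down its upright spindle, each fully home. The carrier goes slotted side down and must drop over the cross pin in the spindle so that it sits flat on the spacer; look or feel for how the pin lies, and do not leave it perched on top. Leave the jar, the dishes and the beaker where they stand.

Things in the scene. Friction and masses are not known exactly. Their poses are not given: they have to be found in the camera images.
- drive_unit: The rotator: white square housing 140 x 140 mm, 45 mm high, fixed to the bench, with a bare steel spindle standing upright in the middle of its flat top. Origin: centre of its underside, z up, x out of its rear face.
- seat (a point): Where the spindle's axis meets the housing's flat top, 45 mm above the bench; axes as the housing's, z along the spindle. Fully home, the undersides stand above it: spacer 0 mm, carrier 16 mm, collar 53 mm.
- spindle_top (a point): Tip of the spindle, 76 mm above the seat, on its axis. The smooth, oiled spindle is 16 mm in diameter; its last 6 mm taper to 9 mm, and at its foot is a shoulder 34 mm in diameter, 7 mm high, tapering off at 8.5 mm.
- pin (a point): Middle of the steel cross pin (6 mm thick, 32 mm long) that passes level through the spindle, 20.5 mm above the seat. Axes as the housing's, NOT the pin's: the spindle has stopped with the pin's length up to 0.6 rad either way from the housing's x axis, an angle not reported: look, or find it by touch. The gearbox keeps the spindle from turning under light forces.
- spacer: Steel spacer ring, 56 mm outside, 36 mm bore (passes over the cross pin), 16 mm high, lying flat. Origin: centre of its underside, z up.
- carrier: Aluminium, right way up. Bottom to top: square block 50 x 50 x 9 mm, with a slot 10 mm wide, 9 mm deep right across its underside along x; oblong plate 130 (x) x 50 (y) x 6 mm with dark tube holes, so the slot runs along its length; round hub 36 mm in diameter, 15 to 37 mm up, to grip it by. Bore 19 mm. Perched on the pin it stands 7.5 mm too high. Origin: centre of the underside, z up.
- collar: Steel retaining collar, 36 mm outside, 19 mm bore (does not pass the cross pin), 16 mm high, lying flat; the smaller of the two rings. It goes last and rests on the top of the carrier's hub. Origin: centre of its underside, z up.
- bottle: Glass jar with a blue cap, 70 mm in diameter, 115 mm high, loose; to be left alone. Origin: centre of its underside.
- dishes: Stack of four round culture dishes, 63 mm in diameter, 60 mm high, loose; to be left alone. Origin: centre of its underside.
- beaker: Empty glass beaker, 66 mm in diameter, 85 mm high, loose; to be left alone. Origin: centre of its underside.
Mind the look-alikes: they are no part of the job. There is more than one size of the carrier; the job needs the smallest. What is shaped like the collar but green or turquoise is not meant.

How it is judged (in metres and radians):
On the way, in this order (a step that is already met when the one before it is completed fails the run):
1. the spacer ring is fully home on the housing (((z of spacer in the frame of seat between -0.0025 and 0.0025 m and horizontal distance between spacer and seat below 0.004 m and angle between spacer's own z axis and vertical below 0.06 rad) or (z of spacer in the frame of seat between 0.0135 and 0.0185 m and horizontal distance between spacer and seat below 0.004 m and angle between spacer's own z axis and vertical above 3.08 rad))), for 0.2 s.
2. the carrier has dropped over the cross pin and sits flat on the spacer (((z of spacer in the frame of seat between -0.0025 and 0.0025 m and horizontal distance between spacer and seat below 0.004 m and angle between spacer's own z axis and vertical below 0.06 rad) or (z of spacer in the frame of seat between 0.0135 and 0.0185 m and horizontal distance between spacer and seat below 0.004 m and angle between spacer's own z axis and vertical above 3.08 rad)) and z of carrier in the frame of seat between 0.0135 and 0.0185 m and horizontal distance between carrier and seat below 0.004 m and angle between carrier's own z axis and vertical below 0.06 rad), for 0.2 s.
At the end, for the whole second after the job is handed in: The spacer lies flat on the housing, the carrier sits over the pin on the spacer and the collar rests on the carrier's hub, each within 2.5 mm of its home height, within 4 mm of the spindle's axis and within 0.06 rad of level, released and at rest. Either ring may be either way up (all of step 2 and ((z of collar in the frame of seat between 0.0505 and 0.0555 m and horizontal distance between collar and seat below 0.004 m and angle between collar's own z axis and vertical below 0.06 rad) or (z of collar in the frame of seat between 0.0665 and 0.0715 m and horizontal distance between collar and seat below 0.004 m and angle between collar's own z axis and vertical above 3.08 rad)) and linear speed of each of spacer, carrier, collar below 0.01 m/s and contact force between the fingers and spacer below 0.3 N and contact force between the fingers and carrier below 0.3 N and contact force between the fingers and collar below 0.3 N); the robot touches nothing.
It fails at once if the jar is moved by more than 30 mm (distance of bottle from where it was at the start of the episode above 0.03 m).
It fails at once if the stack of dishes is moved by more than 30 mm (distance of dishes from where it was at the start of the episode above 0.03 m).
It fails at once if the beaker is moved by more than 30 mm (distance of beaker from where it was at the start of the episode above 0.03 m).
It also fails if it takes over 72 s, if anything falls off the work surface, if the arm or the gripper's body presses on something with over 40 N, if the wrist force passes 120 N, or if a joint passes its speed limit or range.

### The arm

A 7-joint arm with a two-finger parallel gripper is mounted at the origin on the work surface. World frame = base frame: x ahead of the robot, y to its left, z up, the work surface at z = 0. Lengths are in mm, angles in rad, forces in N, time in s.
With the tool pointing down it reaches from about 400 to 875 mm from the base axis. Payload 6.5 kg.
Tool frame: the origin (TCP) lies on the centre line of the jaws, within the pads' length; the fingertips stand 19 mm ahead of it and the grasp point (between the pads) is the TCP; z points along the fingers, y is the line along which they close (so a half turn about z gives the same grasp; the last joint's range is limited). The gripper opens to 88 mm and grips with 3 to 60 N. Pads are 18 mm wide; open, the fingers measure 123 mm over their backs; the gripper's body (75 mm by 187 mm) begins 45 mm behind the grasp point.
Start: joints at [-1.382, 0.536, -0.004, 1.538, 0.003, 1.067, -0.071], TCP at [163.829, 629.007, 257.716] pointing down, gripper open.
Joint ranges: [-2.7, 2.7], [-0.37, 2.16], [-1.27, 1.26], [0.24, 2.4], [-1.31, 4.45], [0.19, 1.91], [-2.76, 2.76]. Speed limits (rad/s): [2.39, 2.39, 3.14, 3.14, 3.14, 3.14, 3.14].

### API

Orientations are given as [roll, pitch, yaw] about the fixed x, y, z axes, in that order (R = Rz(yaw) Ry(pitch) Rx(roll)).
In Python, from station import * gives the robot as it stands. The module is installed in compiled form; this text tells all that it offers. Calls block until the motion is done:
- goto(position, orientation): joint-space move of the TCP to a pose.
- move_linear(position, velocity=150, attitude=None): straight line of the TCP; attitude=None keeps the orientation; velocity is the mean speed in mm/s.
- movej(angles): joint-space move.
- open_jaws() and close(squeeze=None): open the fingers fully, or close them until they stop; squeeze is the grip in N (None keeps the last).
- wait(seconds).
- inverse_kinematics(position, orientation): joint angles nearest the present ones, or None.
- get_image(name): name is "scene" or "top"; returns (picture, depth): 420x560x3 uint8, red, green, blue; 420x560 float32, mm along the optical axis (not along the pixel's ray), 0 where there is no reading.
- camera_params(name): a dict with "fx", "fy", "cx", "cy" (pixels), "extrinsics" (4x4, takes a point from world to camera coordinates). Camera axes: x right, y up, looking along -z (the intrinsics and any distortion apply to the point x, -y, -z); pixel columns grow to the right and rows downward; lengths in mm; the calibration is good to about 2 mm. A picture is of the moment at which its call begins. camera_params takes no time and is no camera call.
A pose or a line that the arm cannot do raises PlanningError and nothing moves.
- finish_job(): hands the job in; it is judged then, once.
Readings, each from a call of its own:
- current_time(): time.
- current_qpos(): joint angles.
- current_joint_velocities(): joint speeds.
- current_joint_efforts(): joint torques, N m.
- current_tool_pos(): TCP position.
- current_orientation(): TCP orientation.
- current_force(): force on the tool from outside, world axes, zero at the start.
- current_ft_torque(): the same for the moment, N m.
- current_gripper_width(): finger opening in mm.
- current_grasp_force(): force on a finger pad.
Only numpy, scipy, OpenCV 4.12 (cv2) and the standard library are available. Lean on these libraries where they do the work, as an engineer would, in place of code of your own. Each camera call takes 0.05 s, during which the arm holds its last target. There are 200 camera calls.

## Working session

There is one attempt and no reset: what is moved stays moved. The work goes in short steps, each a Python script; the robot and the scene stay as the last script left them, time stands still between calls to the robot, and variables do not carry over. Pictures are saved under pics/ and viewed, at most 10 in all, crops included, and the job is handed in when it is done.

```bash
mkdir -p pics; cat > h.py <<'E'
from station import *
import numpy as np, cv2
def snap(n,fn=None):
    im,d=get_image(n); np.savez('%s.npz'%n,im=im,d=d)
    if fn: cv2.imwrite('pics/'+fn,im[:,:,::-1])
    return im,d
def cam(n):
    p=camera_params(n); return p,np.linalg.inv(np.array(p['extrinsics']))
def ray(n,u,v):
    p,Ti=cam(n); c=np.array([(u-p['cx'])/p['fx'],-(v-p['cy'])/p['fy'],-1.])
    return Ti[:3,3],Ti[:3,:3]@c
def onz(n,u,v,z):
    o,d=ray(n,u,v); return o+d*(z-o[2])/d[2]
def cloud(n,d):
    p,Ti=cam(n); v,u=np.mgrid[:d.shape[0],:d.shape[1]]
    c=np.stack([(u-p['cx'])/p['fx']*d,-(v-p['cy'])/p['fy']*d,-d],-1)
    return c@Ti[:3,:3].T+Ti[:3,3]
E
python3 - <<'E'
from h import *
snap('top','top0.png');snap('scene','scene0.png')
for n in('top','scene'):
    p,Ti=cam(n); print({k:v for k,v in p.items() if k!='extrinsics'},Ti.round(3).tolist())
print(current_time(),current_orientation())
E
```

```text
{'fx': 537.4011250487418, 'fy': 537.4011250487418, 'cx': 279.15927354312686, 'cy': 204.41638166125327} [[-0.007, 0.994, -0.107, 413.476], [-1.0, -0.006, 0.011, 96.997], [0.01, 0.107, 0.994, 1515.935], [0.0, 0.0, 0.0, 1.0]]
{'fx': 461.12677313177693, 'fy': 461.12677313177693, 'cx': 276.72928495645715, 'cy': 207.6875701991676} [[0.649, -0.562, 0.513, 1138.364], [0.761, 0.482, -0.434, -406.215], [-0.003, 0.672, 0.741, 918.337], [0.0, 0.0, 0.0, 1.0]]
0.1 [-3.14001485e+00  9.78063421e-05  2.88686337e+00]
```

View pics/top0.png

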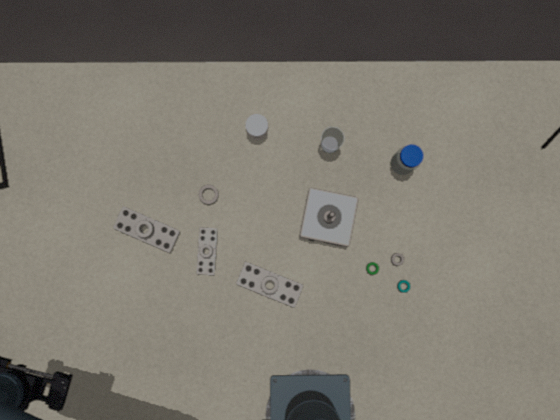

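View pics/scene0.png

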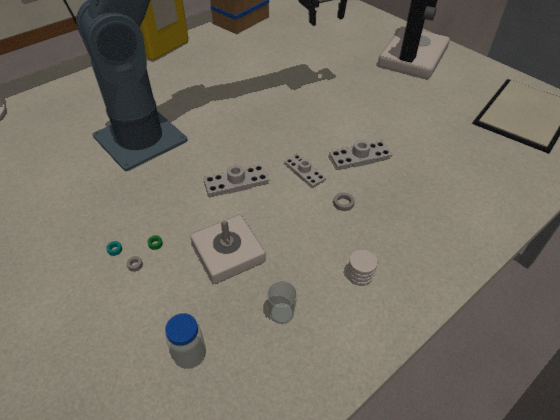

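The top view shows these candidates:
- **Carriers:** (207,251) is the smallest. (147,230) and (269,285) are the larger ones.
- **Rings:** the spacer is the wide ring at (208,194). The steel collar is at (397,259). The green (372,268) and turquoise (403,286) rings are look-alikes.
- **Rotator and obstacles:** the rotator is at (329,217), the dishes at (257,125), the beaker at (331,142) and the jar at (410,157).

I choose the (207,251) carrier, the (208,194) ring and the (397,259) ring. Next is a close crop to check that choice.

```bash
python3 - <<'E'
from h import *
t=np.load('top.npz');s=np.load('scene.npz')
def crop(im,u,v,r,k): 
    return cv2.resize(im[v-r:v+r,u-r:u+r],(k,k),interpolation=cv2.INTER_CUBIC)
ti,si=t['im'],s['im']
a=np.hstack([crop(ti,329,217,34,400),crop(si,227,240,34,400)])
b=np.hstack([crop(ti,207,251,30,200),crop(ti,208,194,20,200),crop(ti,397,259,20,200),crop(si,305,168,30,200)])
cv2.imwrite('pics/crop.png',np.vstack([a,b])[:,:,::-1])
d=t['d'];P=cloud('top',d)
for u,v in[(207,240),(208,194),(215,194),(397,259),(403,259),(329,217),(310,205),(257,125),(410,157),(331,142),(250,220)]: print((u,v),P[v,u].round(1))
E
```

```text
(207, 240) [476.2 282.7  14.8]
(208, 194) [607.7 283.   -3.7]
(215, 194) [605.3 261.2  13.8]
(397, 259) [ 419.7 -249.8   -1.1]
(403, 259) [ 419.5 -263.3   13.1]
(329, 217) [532.3 -51.3  85.4]
(310, 205) [568.7  -3.4  50.1]
(257, 125) [790.7 141.   62.1]
(410, 157) [ 688.6 -266.7  112.9]
(331, 142) [753.7 -68.7   9.2]
(250, 220) [532.5 163.6  -1.3]
```

View pics/crop.png

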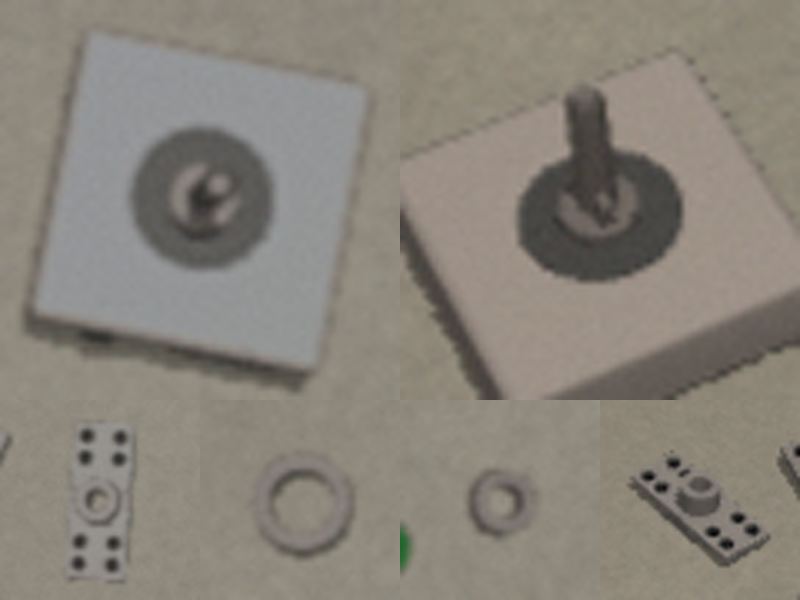

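The crop confirms the choice: the smallest carrier, the wide ring and the small steel collar. The spindle stands on a bright shoulder inside the dark disc. The pin shows only faintly in the scene crop, with one end near (605,205). Next I average several frames and measure positions from both views.

```bash
python3 - <<'E'
from h import *
C={}
for n in('top','scene'):
    fr=[get_image(n) for _ in range(6)]
    im=np.mean([f[0] for f in fr],0); D=np.array([f[1] for f in fr]); d=np.median(D,0)
    np.savez(n+'avg.npz',im=im,d=d); P=C[n]=cloud(n,d)
    print(n,'noise',np.median(D.std(0)),'table z',np.median(P[...,2][(abs(P[...,0]-532)<15)&(abs(P[...,1]-163)<15)]))
    def sel(x,y,r,z0,z1): 
        return P[(np.hypot(P[...,0]-x,P[...,1]-y)<r)&(P[...,2]>z0)&(P[...,2]<z1)]
    for nm,x,y,r,z in(('spacer',607,282,40,16),('collar',420,-250,24,16),('carrier',447,280,90,15),('hub',447,280,26,37),('tip',532,-48,30,118)):
        q=sel(x,y,r,z-4 if nm!='tip' else 108,z+5 if nm!='tip' else 125)
        e,_=cv2.minEnclosingCircle(q[:,:2].astype(np.float32)) if len(q) else (None,0)
        print(nm,len(q),q.mean(0).round(1),np.round(e,1),_)
        if nm=='carrier': print(cv2.minAreaRect(q[:,:2].astype(np.float32)))
    q=sel(532,-48,115,41,51); print('housing',len(q),q.mean(0).round(1),cv2.minAreaRect(q[:,:2].astype(np.float32)))
    c=q.mean(0); 
    q=sel(c[0],c[1],26,58,76); print('pin band (rel housing c)\n',(q-c)[:, :].round(1).tolist())
E
```

```text
top noise 3.0645 table z -0.312161946571905
spacer 179 [605.  279.9  15.7] [605.4 279.9] 27.623624801635742
collar 92 [ 419.3 -248.2   15.3] [ 419.8 -248.5] 17.71280288696289
carrier 710 [446.2 282.7  14.9] [447.3 282.7] 68.25086975097656
((446.323486328125, 282.9272155761719), (50.771297454833984, 129.84658813476562), 86.05425262451172)
hub 95 [446.4 282.7  36.6] [446.3 283. ] 17.483901977539062
tip 29 [536.8 -55.3 118.2] [537.3 -55.9] 7.476342678070068
housing 2353 [536.6 -55.6  44.7] ((537.4275512695312, -55.79395294189453), (138.84889221191406, 138.9449920654297), 78.24508666992188)
pin band (rel housing c)
 [[16.3, -3.4, 22.4], [13.4, -3.2, 24.1], [13.9, -6.5, 18.9], [0.7, 7.0, 15.2], [-2.0, 7.0, 14.4], [-3.3, 5.8, 29.4], [-4.8, 4.4, 15.1], [-6.1, 3.2, 30.6], [-8.0, 5.0, 21.4], [-8.3, 2.7, 24.9], [-8.3, -0.1, 23.8], [-10.8, 5.2, 22.3], [-11.0, 2.7, 24.0], [-13.7, 5.5, 25.0], [-13.5, 2.5, 22.0]]
scene noise 2.2966568 table z 0.3323199054945576
spacer 170 [608.4 277.7  16. ] [607.1 278.6] 28.565509796142578
collar 122 [ 423.2 -250.2   15.4] [ 422.6 -250.1] 17.795352935791016
carri
[... 412 characters left out ...]
25)
pin band (rel housing c)
 [[0.2, 6.8, 27.5], [-2.6, 11.2, 21.4], [-5.9, -3.3, 26.3], [-2.3, -2.7, 29.1], [-0.7, -1.0, 29.4], [-0.5, 1.5, 27.4], [1.0, 3.3, 27.3], [1.7, 5.6, 26.1], [-1.6, 10.2, 19.3], [-6.9, -3.2, 21.4], [-4.8, -1.7, 22.2], [-1.0, -1.2, 25.4], [-0.6, 1.2, 23.9], [0.6, 3.2, 23.4], [1.6, 5.3, 22.5], [-0.5, 9.2, 17.4], [-6.8, -3.6, 18.1], [-4.1, -2.5, 19.8], [-1.7, -1.2, 20.9], [1.7, -0.5, 23.6], [2.4, 1.8, 22.5], [4.2, 3.4, 22.9], [-0.6, 9.0, 13.7], [-7.6, -3.5, 13.5], [-4.1, -2.9, 16.3], [-2.8, -0.9, 15.9], [2.6, -1.4, 21.5], [5.7, -0.5, 23.8], [7.0, 1.4, 23.4], [-2.2, -1.7, 13.3], [7.7, -2.1, 23.2], [7.9, 0.5, 21.2], [9.4, 2.3, 21.2], [7.3, -2.1, 19.0], [8.4, -0.1, 18.5]]
```

Both views agree apart from an offset of about (2.3, -1.7) mm between the cameras, and the pin lies at about -0.28 rad in world. I will square the spacer in the jaws twice, then re-image it to find the camera offset.

```bash
cat >> h.py <<'E'
def down(y): return [np.pi,0,y]
def ringc(n,x,y,r=40,z=16):
    P=cloud(n,np.median([get_image(n)[1] for _ in range(5)],0))
    q=P[(np.hypot(P[...,0]-x,P[...,1]-y)<r)&(P[...,2]>z-4)&(P[...,2]<z+5)]
    return np.array(cv2.minEnclosingCircle(q[:,:2].astype(np.float32))[0])
E
python3 - <<'E'
from h import *
for nm,p in(('sp',(606.2,279.2,28)),('col',(421.2,-249.3,22)),('car',(447.3,282.1,37)),('seat',(538.8,-56.9,79))):
    print(nm,[(round(y,2),None if (j:=inverse_kinematics(p,down(y))) is None else (j[0].round(1),j[6].round(2))) for y in np.arange(-3,3.2,.5)])
E
```

```text
sp [(np.float64(-3.0), (np.float64(-0.5), np.float64(1.22))), (np.float64(-2.5), (np.float64(-0.4), np.float64(1.62))), (np.float64(-2.0), (np.float64(-0.4), np.float64(2.02))), (np.float64(-1.5), (np.float64(-0.3), np.float64(2.44))), (np.float64(-1.0), (np.float64(-1.1), np.float64(-2.25))), (np.float64(-0.5), (np.float64(-1.1), np.float64(-1.75))), (np.float64(0.0), (np.float64(-0.9), np.float64(-1.57))), (np.float64(0.5), (np.float64(-0.8), np.float64(-1.13))), (np.float64(1.0), (np.float64(-0.7), np.float64(-0.74))), (np.float64(1.5), (np.float64(-0.7), np.float64(-0.3))), (np.float64(2.0), (np.float64(-0.6), np.float64(0.12))), (np.float64(2.5), (np.float64(-0.6), np.float64(0.55))), (np.float64(3.0), (np.float64(-0.5), np.float64(0.97)))]
col [(np.float64(-3.0), (np.float64(0.4), np.float64(2.27))), (np.float64(-2.5), (np.float64(0.5), np.float64(2.57))), (np.float64(-2.0), (np.float64(-0.2), np.float64(-2.09))), (np.float64(-1.5), (np.float64(-0.2), np.float64(-1.59))), (np.float64(-1.0), (np.float64(-0.2), np.float64(-1.09))), (np.float64(-0.5), (np.float64(-0.2), np.float64
[... 1217 characters left out ...]
.9))), (np.float64(-2.5), (np.float64(-0.0), np.float64(2.29))), (np.float64(-2.0), (np.float64(0.1), np.float64(2.69))), (np.float64(-1.5), (np.float64(-0.7), np.float64(-2.11))), (np.float64(-1.0), (np.float64(-0.7), np.float64(-1.61))), (np.float64(-0.5), (np.float64(-0.7), np.float64(-1.11))), (np.float64(0.0), (np.float64(-0.4), np.float64(-1.06))), (np.float64(0.5), (np.float64(-0.3), np.float64(-0.59))), (np.float64(1.0), (np.float64(-0.3), np.float64(-0.12))), (np.float64(1.5), (np.float64(-0.3), np.float64(0.33))), (np.float64(2.0), (np.float64(-0.3), np.float64(0.79))), (np.float64(2.5), (np.float64(-0.2), np.float64(1.26))), (np.float64(3.0), (np.float64(-0.2), np.float64(1.69)))]
```

```bash
python3 - <<'E'
from h import *
x,y=606.2,279.2
t=current_time()
Y=current_orientation()[2]; print(Y)
for yy in (Y,Y-np.pi/2):
    print(yy,inverse_kinematics([x,y,28],down(yy)))
goto([x,y,110],down(Y)); print(current_time()-t)
move_linear([x,y,28],120); print(current_time()-t)
close(20); print(current_gripper_width(),current_force()); open_jaws(); print(current_time()-t)
E
```

```text
2.886794392829784
2.886794392829784 [-0.54127945  0.85540976  0.06313855  1.59571613 -0.07463773  0.69282423
  0.87363631]
1.3159980660348873 [-0.71322372  0.88233431  0.32327948  1.60767677 -0.38355238  0.71491243
 -0.46249682]
2.0917000000000003
2.925
54.3767024466327 [-0.50127543  0.36519501  2.51845181]
4.1833
```

```bash
python3 - <<'E'
from h import *
x,y=606.2,279.2
t=current_time();Y=current_orientation()[2]
move_linear([x,y,50],150)
goto([x,y,50],down(Y-np.pi/2)); move_linear([x,y,28],100); print(current_tool_pos(),current_orientation())
close(20); print(current_gripper_width(),current_tool_pos()); open_jaws()
move_linear([x,y,110],250); goto([x-60,y+170,200],down(Y-np.pi/2)); print(current_time()-t)
for n in('top','scene'): print(n,ringc(n,x,y)-[x,y])
print(current_time())
E
```

```text
[605.38759099 278.71544103  26.6727618 ] [-3.13982549e+00  1.41500696e-03  1.31604846e+00]
55.31555669631494 [606.45454611 279.25968363  28.29544645]
4.35
top [-2.07493896  0.55949097]
scene [ 1.21094971 -1.74602051]
9.7333
```

```bash
python3 - <<'E'
from h import *
x,y=606.2,279.2; sx,sy=539.2,-56.25
t=current_time();Y=current_orientation()[2]
goto([x,y,80],down(Y)); move_linear([x,y,30],120); wait(.2); print(current_tool_pos())
close(30); print(current_gripper_width())
move_linear([x,y,165],250); goto([sx,sy,165],down(Y)); wait(.2); print(current_tool_pos(),current_force(),current_time()-t)
for z in(110,100,94,88,84,81):
    move_linear([sx,sy,z],80); f=current_force(); print(z,current_tool_pos().round(1),f.round(1))
    if f[2]>12 or np.hypot(*f[:2])>15: print('stop'); break
wait(.2);print(current_tool_pos().round(1),current_force().round(1),current_ft_torque().round(2),current_time()-t)
E
```

```text
[606.80312752 279.45499925  30.89313228]
54.70148779483883
[539.66854773 -55.05528195 164.86928933] [-0.08867652 -0.79509201 -0.61178328] 4.441700000000001
110 [539.5 -56.5 110.2] [ 0.8  0.2 -2. ]
100 [538.8 -56.2  99.6] [-0.9  0.2 -1.2]
94 [538.9 -56.2  93.7] [-1.2 -0.3 -1.1]
88 [538.9 -56.2  87.6] [-0.8 -0.2 -0.8]
84 [539.1 -56.2  83.8] [ 0.  -1.  -0.8]
81 [539.1 -56.2  80.8] [ 0.1 -0.1 -1.1]
[539.3 -56.3  81.1] [-0.9  0.3 -0.4] [-0.03  0.02 -0.01] 6.758400000000002
```

No contact forces, so the ring is past the pin. I release it, retreat and check it.

```bash
python3 - <<'E'
from h import *
x,y=606.2,279.2; sx,sy=539.2,-56.25
t=current_time();Y=current_orientation()[2]
open_jaws(); move_linear([sx,sy,170],250); goto([447.7,282.7,150],down(1.45)); print(current_time()-t)
for n in('top','scene'):
    d=np.median([get_image(n)[1] for _ in range(5)],0); P=cloud(n,d)
    r=np.hypot(P[...,0]-sx,P[...,1]-sy); q=P[(r>19)&(r<26)&(P[...,2]>50)&(P[...,2]<85)]
    A=np.c_[q[:,:2]-[sx,sy],np.ones(len(q))]; print(n,len(q),np.median(q[:,2]),np.linalg.lstsq(A,q[:,2],rcond=None)[0])
    q=P[(r<38)&(P[...,2]>56)&(P[...,2]<80)]; print(cv2.minEnclosingCircle(q[:,:2].astype(np.float32)))
print(current_time())
E
```

```text
2.4833
top 129 60.356511698704026 [-9.82037644e-03  5.90316661e-03  6.05591064e+01]
((537.206298828125, -55.41177749633789), 27.78021812438965)
scene 119 61.09974410884456 [6.33853278e-03 5.63793971e-03 6.11086656e+01]
((539.3868408203125, -57.38502502441406), 28.35677719116211)
19.475
```

The spacer is home: its top is at about 61 mm and level. Next the carrier.

```bash
python3 - <<'E'
from h import *
sx,sy=539.2,-56.15; x,y=447.7,282.7
t=current_time()
move_linear([x,y,38],150); wait(.2); print(current_tool_pos().round(1))
close(40); wait(.1); print(current_gripper_width(),current_tool_pos().round(1))
move_linear([x,y,172],250); goto([sx,sy,172],down(1.45-.22)); wait(.2); print(current_tool_pos(),current_orientation(),current_force(),current_time()-t)
for z in(150,125,112,108,106,104.5,103,101.5,100,99):
    move_linear([sx,sy,z],60); f=current_force(); print(z,current_tool_pos().round(1),f.round(1),current_gripper_width().round(2))
    if f[2]>10 or np.hypot(*f[:2])>15: print('stop'); break
wait(.2);print(current_tool_pos().round(1),current_force().round(1),current_ft_torque().round(2),current_time()-t,current_time())
E
```

```text
[448.1 283.1  38.8]
34.27865927000947 [447.8 282.7  38. ]
[539.3588967  -54.70711664 171.89886722] [-3.14136059e+00 -3.98044404e-04  1.23238300e+00] [-0.37017668  0.58257512 -3.401552  ] 4.258299999999998Traceback (most recent call last):
  File "<stdin>", line 8, in <module>
AttributeError: 'float' object has no attribute 'round'
```

```bash
python3 - <<'E'
from h import *
sx,sy=539.2,-56.15
t=current_time()
for z in(125,112,108,106,104.5,103,101.5,100,99):
    move_linear([sx,sy,z],60); wait(.05); f=current_force(); print(z,current_tool_pos().round(1),f.round(1))
    if f[2]>8 or np.hypot(*f[:2])>15: print('stop'); break
wait(.2);print(current_tool_pos().round(1),current_force().round(1),current_ft_torque().round(2),current_time()-t,current_time())
E
```

```text
125 [539.3 -56.3 125. ] [-0.2  0.1 -2.3]
112 [539.  -56.2 111.8] [-0.3  0.1 -2.9]
108 [539.1 -56.2 107.9] [-0.3  0.1 -2.3]
106 [539.2 -56.2 106. ] [ 0.7 -0.5 -2.6]
104.5 [539.2 -56.2 104.5] [-0.8  0.9 -2.7]
103 [539.2 -56.2 103. ] [ 0.8 -0.4 -2.8]
101.5 [539.1 -56.1 101.4] [ 0.3  0.4 -2.6]
100 [539.2 -56.1 100. ] [ 0.4 -0.4 -2.5]
99 [539.3 -56.2  99. ] [ 0.6 -1.2 -1.1]
[539.3 -56.2  99. ] [-0.1  0.1 -1.8] [-0.12  0.06 -0.04] 3.3333000000000013 27.5833
```

```bash
python3 - <<'E'
from h import *
sx,sy=539.2,-56.15; x,y=421.6,-248.7
open_jaws(); move_linear([sx,sy,170],250); goto([x,y,120],down(1.06)); print(current_time())
for n in('top','scene'):
    d=np.median([get_image(n)[1] for _ in range(5)],0); P=cloud(n,d)
    r=np.hypot(P[...,0]-sx,P[...,1]-sy)
    q=P[(r>22)&(r<70)&(P[...,2]>68)&(P[...,2]<95)]
    A=np.c_[q[:,:2]-[sx,sy],np.ones(len(q))]; print(n,'plate',len(q),np.median(q[:,2]),np.linalg.lstsq(A,q[:,2],rcond=None)[0].round(3),cv2.minAreaRect(q[:,:2].astype(np.float32)))
    q=P[(r<25)&(P[...,2]>94)&(P[...,2]<105)]; print('hub',np.median(q[:,2]),cv2.minEnclosingCircle(q[:,:2].astype(np.float32)))
move_linear([x,y,22],120); wait(.2); close(30); print(current_gripper_width(),current_tool_pos().round(1),current_time())
move_linear([x,y,165],250); goto([sx,sy,165],down(1.06)); wait(.2)
for z in(145,138,132,128,125,123,122,121):
    move_linear([sx,sy,z],60); wait(.05); f=current_force(); print(z,current_tool_pos().round(1),f.round(1))
    if f[2]>8 or np.hypot(*f[:2])>15: print('stop'); break
print(current_ft_torque().round(2),current_time())
E
```

```text
29.8417
top plate 687 75.65954405600655 [1.0000e-03 1.0000e-03 7.5663e+01] ((537.3235473632812, -55.277488708496094), (50.08810806274414, 130.03733825683594), 73.58120727539062)
hub 97.43169939329277 ((536.8798217773438, -55.061397552490234), 17.40041160583496)
scene plate 676 76.13339590853138 [2.0000e-03 1.2000e-02 7.6073e+01] ((539.60205078125, -56.667945861816406), (50.436546325683594, 130.9118194580078), 73.7232894897461)
hub 98.043841102101 ((540.2108764648438, -57.36558151245117), 17.597543716430664)
34.14213404816288 [ 421.6 -248.7   22. ] 32.3667
145 [539.2 -56.2 144.9] [0.4 0.3 0. ]
138 [539.1 -56.1 137.9] [ 0.3 -0.3 -0.8]
132 [539.1 -56.2 131.8] [ 1.4 -0.  -0.7]
128 [539.1 -56.2 127.9] [ 0.2  0.2 -1.1]
125 [539.2 -56.2 124.9] [-0.7 -1.2 -0.6]
123 [539.1 -56.1 122.9] [-1.2 -0.9 -0.6]
122 [539.2 -56.2 122. ] [-0.1  0.8 -0.2]
121 [539.2 -56.1 121. ] [ 0.3  0.9 -1.1]
[-0.12  0.08  0.01] 36.8417
```

The carrier is home (plate top at 76 mm, hub top at 98 mm) and the collar is about 1 mm above the hub. I release it, retreat and check it.

```bash
python3 - <<'E'
from h import *
sx,sy=539.2,-56.15
move_linear([sx,sy,120.3],40); open_jaws(); move_linear([sx,sy,175],200); goto([450,250,250],down(1.3)); wait(.3)
for n in('top','scene'):
    d=np.median([snap(n,n+'_end.png')[1] for _ in range(5)],0); P=cloud(n,d)
    r=np.hypot(P[...,0]-sx,P[...,1]-sy)
    q=P[(r<25)&(r>10)&(P[...,2]>90)&(P[...,2]<125)]
    q=P[(r<25)&(P[...,2]>109)&(P[...,2]<118)]; print('collar',np.median(q[:,2]),cv2.minEnclosingCircle(q[:,:2].astype(np.float32)))
    q=P[(r>22)&(r<70)&(P[...,2]>68)&(P[...,2]<95)]; print('plate',np.median(q[:,2]))
print(current_force(),current_time())
E
```

```text
collar 113.54903189236484 ((536.89208984375, -55.3936767578125), 17.3987979888916)
plate 75.6151982324941
collar 114.01602024167073 ((538.888427734375, -57.338375091552734), 18.069868087768555)
plate 76.31955300359351
[-0.91341566  0.9870871   0.59851283] 40.4667
```

View pics/scene_end.png

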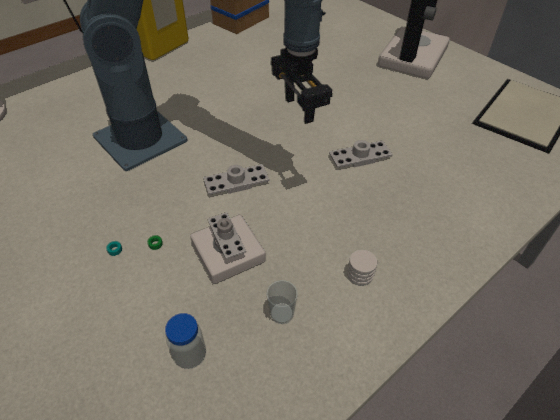

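The picture shows the full stack on the rotator at (227,238). The jar (185,340), beaker (282,302) and dishes (363,267) have not moved, and the arm is clear. The collar top is at 114 mm, which is home.

```bash
python3 -c "
from station import *
print(finish_job())"
```

```text
the job is handed in; nothing more can be done
None
```

I handed the job in at about 40 s: by camera the spacer, carrier (seated over the pin) and collar are all fully home on the spindle, and the jar, dishes and beaker were left untouched; no verdict came back.

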